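# Fill the empty compartment of the pottery crate

## Task

Three of the four compartments of the plywood crate already hold a jar. With empty fingers, reach down into the empty compartment and touch its bottom for about half a second to make sure that it is clear, then pick up the blue jar and set it down (do not drop it) upright on the bottom of that compartment, and let go. Leave the jars already in the crate standing where they are.

Things in the scene. Friction and masses are not known exactly. Their poses are not given: they have to be found in the camera images.
- blue_jar_centre (a point): Dark blue jar on the table, left of the crate, 68 mm tall, about 0.18 kg. Body 60 mm across up to 28 mm, shoulder sloping in up to 42 mm, then a solid one-piece knob 24 mm across from 42 to 68 mm: grip this from above. This point: its axis, half-way up, 34 mm above the base; the knob's top is 34 mm above it. z axis up. A terracotta jar of the same form, at least 100 mm away, is not wanted.
- empty_cell (a point): Centre of the bottom (floor's upper face) of the one empty compartment; which one varies. Crate: open plywood, fixed, 198 x 198 x 41 mm high, floor, walls and dividers 6 mm, 2 x 2 compartments 90 x 90 mm inside. Walls rise 35 mm above the bottom. Adjoining compartments' centres are 96 mm away, jars in them rise 68 mm above the bottom. x and y axes along the walls, z up.
- white_jar_centre (a point): A white jar of the same form and size as the blue one, already packed in one of the other compartments (which one varies); a bystander. This point: its axis, half-way up, 34 mm above its base. z axis up.
- honey_jar_centre (a point): A honey yellow-brown jar of the same form and size as the blue one, already packed in one of the other compartments (which one varies); a bystander. This point: its axis, half-way up, 34 mm above its base. z axis up.
- green_jar_centre (a point): A pale sage green jar of the same form and size as the blue one, already packed in one of the other compartments (which one varies); a bystander. This point: its axis, half-way up, 34 mm above its base. z axis up.
Things that resemble listed ones, but are neither listed nor needed, are in the scene too. Several things look just like the part that bears blue_jar_centre: the one meant starts farthest to the robot's left.

How it is judged:
By the outcome, as a careful person would: the job done as asked, in the order asked, and still so for the second after the job is handed in, with the robot touching nothing.
It also fails if it takes over 58 s, if anything falls off the work surface, if the arm or the gripper's body presses on something with over 40 N, if the wrist force passes 120 N, or if a joint passes its speed limit or range.

## Robot

A 6-joint arm with a two-finger parallel gripper is mounted at the origin on the work surface. World frame = base frame: x ahead of the robot, y to its left, z up, the work surface at z = 0. Lengths are in mm, angles in rad, forces in N, time in s.
With the tool pointing down it reaches from about 350 to 775 mm from the base axis. Payload 7.3 kg.
Tool frame: the origin (TCP) lies between the finger pads; the fingertips stand 14 mm ahead of it and the grasp point (between the pads) lies 5 mm behind it; z points along the fingers, y is the line along which they close (so a half turn about z gives the same grasp; the last joint's range is limited). The gripper opens to 92 mm and grips with 3 to 60 N. Pads are 19 mm wide; open, the fingers measure 130 mm over their backs; the gripper's body (75 mm by 190 mm) begins 47 mm behind the grasp point.
Start: joints at [1.099, 0.342, 1.524, -0, 1.275, -0.146], TCP at [168.022, 497.409, 203.641] pointing down, gripper open.
Joint ranges: [-2.53, 2.53], [-0.77, 2.02], [0.04, 2.7], [-1, 4.14], [0.28, 2.66], [-3.11, 3.11]. Speed limits (rad/s): [2.57, 2.57, 3.14, 3.14, 3.14, 3.14].

## Interface

Orientations are given as [roll, pitch, yaw] about the fixed x, y, z axes, in that order (R = Rz(yaw) Ry(pitch) Rx(roll)).
In Python, from plant import get_obs, cams, close_job gives the robot as it stands. The module is installed in compiled form; this text tells all that it offers.
- The arm moves only by the shell command python3 -m creep 'ROWS'. ROWS is JSON, a list of rows, each an object of numbers: "hand": the opening, from 0 (shut) to 1 (fully open); "tx", "ty", "tz": the shift along the tool's x, y, z in m; "spin": the turn about the tool's z in degrees. In form: [{"hand": .., "tx": .., "ty": .., "tz": .., "spin": ..}, ...]. A call has 1 to 5 rows; each row shifts and turns the commanded pose from where the row before left it, along the tool's axes as they then stand; what a row does not reach is not made up. A row lasts 1/8 s, in which the tool goes at most 62.5 mm and 10.7 degrees, less where a joint would pass 70% of its speed; a pose out of reach is approached as far as the arm can. A call is refused whole if a number of a shift passes 0.0625 or a number of a turn 10.7, either way. A call with a gripper value outside its range is refused whole. The fingers move at their own pace and stop on an object; the grip force is fixed at half the most. Time passes only in rows, so rows that do not move let the fingers close. It gives the time, the measured TCP pose, the force, the opening and the grip force at its end, in the units of the state.
- get_obs(): the state, without advancing time (a new reading comes with each control period).
- cams.capture(name): name is "side" or "top" or "wrist"; returns a dict with "color" (400x640x3 uint8, red, green, blue), "K" (3x3 intrinsics, pixels), "k1" (the pictures are not rectified: a ray, as slopes to the right and down, at radius r is drawn at 1 + k1 r^2 times it, then the intrinsics apply), "R" (3x3) and "t" (3): a world point X has camera coordinates R X + t. Camera axes: x right, y down, z forward; pixel columns grow to the right and rows downward; lengths in mm; the calibration is good to about 2 mm. A picture is of the moment at which its call begins. There is no depth.
- close_job(): hands the job in; it is judged then, once.
The state is a dict: "time": time; "joint_positions": joint angles; "dq": joint speeds; "tau": joint torques, N m; "tool_pos": TCP position; "tcp_rot": TCP orientation; "contact_force": force on the tool from outside, world axes, zero at the start; "moment": the same for the moment, N m; "grip_width": finger opening in mm; "finger_force": force on a finger pad.
Only numpy, scipy, OpenCV 4.12 (cv2) and the standard library are available. Lean on these libraries where they do the work, as an engineer would, in place of code of your own. Each camera call takes 0.05 s, during which the arm holds its last target. There are 200 camera calls.

## Working session

There is one attempt and no reset: what is moved stays moved. The work goes in short steps, Python scripts to look and compute and a shell command to move; the robot and the scene stay as the last step left them, time stands still between calls to the robot, and variables do not carry over. Pictures are saved under pics/ and viewed, at most 10 in all, crops included, and the job is handed in when it is done.

```bash
mkdir -p pics; cat > h.py <<'E'
import numpy as np, cv2
from plant import get_obs, cams
def ray(c,u,v):
    K=c["K"]; p=cv2.undistortPoints(np.array([[[u,v]]],float),np.array(K,float),np.array([c["k1"],0,0,0],float))[0,0]
    R=np.array(c["R"]);t=np.array(c["t"])
    return -R.T@t, R.T@np.array([p[0],p[1],1.])
def onz(c,u,v,z):
    o,d=ray(c,u,v); return o+d*(z-o[2])/d[2]
def proj(c,X):
    x=np.array(c["R"])@np.array(X,float)+np.array(c["t"]); p=x[:2]/x[2]; p=p*(1+c["k1"]*(p@p)); return (np.array(c["K"])@np.array([p[0],p[1],1]))[:2]
def snap(n,f):
    c=cams.capture(n); cv2.imwrite("pics/"+f,c["color"][:,:,::-1]); return c
E
python3 - <<'E'
from h import *
import pickle
for n in("top","side"):
    c=snap(n,n+"0.png"); pickle.dump(c,open(n+"0.pkl","wb")); print(n,-np.array(c["R"]).T@c["t"],c["k1"])
o=get_obs(); print(o["time"],o["tool_pos"],o["tcp_rot"],o["grip_width"])
E
```

```text
top [ 470.46641756   74.32488261 1109.18068715] -0.0015694762120533555
side [ 411.2068968  -665.46928951  550.22840188] 0.011392718029201289
0.1 [167.82033922 497.06103306 203.04150536] [-3.14030879e+00 -1.98034336e-04  2.81584562e+00] 91.71891376935731
```

View pics/top0.png

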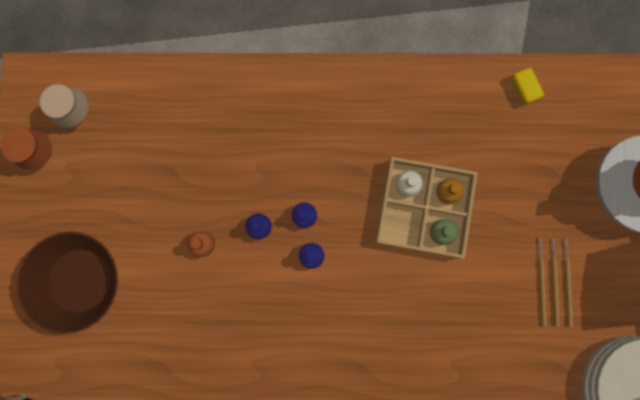

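View pics/side0.png

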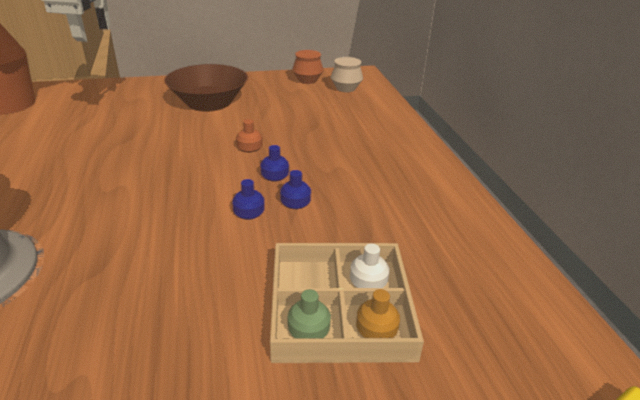

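The top view shows three blue jars near (259,226), (304,215) and (312,256). The leftmost is the target. The terracotta jar is at (201,243), and the empty compartment is at about (403,227), beside white and green and diagonal to honey. The side view agrees.

```bash
cat > m.py <<'E'
from h import *
import pickle
c=pickle.load(open("top0.pkl","rb")); hsv=cv2.cvtColor(c["color"],cv2.COLOR_RGB2HSV)
m=cv2.inRange(hsv,(112,120,40),(130,255,255))
n,_,s,ce=cv2.connectedComponentsWithStats(m)
for i in range(1,n):
    if s[i,4]>50: print("blue",ce[i],s[i],onz(c,*ce[i],25).round(1))
w=cv2.inRange(hsv,(14,40,100),(28,150,255)); w[:150]=0;w[270:]=0;w[:,:370]=0;w[:,490:]=0
w=cv2.morphologyEx(w,cv2.MORPH_OPEN,np.ones((2,2)))
k=max(cv2.findContours(w,cv2.RETR_EXTERNAL,cv2.CHAIN_APPROX_NONE)[0],key=cv2.contourArea)
b=cv2.boxPoints(cv2.minAreaRect(k)); print(b)
P=np.array([onz(c,*q,41)[:2] for q in b]); print(P.round(1), np.linalg.norm(P-np.roll(P,-1,0),axis=1))
ctr=P.mean(0); e=P[1]-P[0]; print("centre",ctr,"ang deg",np.degrees(np.arctan2(e[1],e[0]))%90)
q=onz(c,403,227,6)[:2]; 
a=np.arctan2(e[1],e[0]); d=min([(np.array([[np.cos(a),-np.sin(a)],[np.sin(a),np.cos(a)]])@np.array([x,y])*48+ctr for x in(-1,1) for y in(-1,1)],key=lambda z:np.linalg.norm(z-q)); print("cell",d,q)
E
sed -i 's/min(\[(np.array/min([(np.array/; s/\*48+ctr for/*48+ctr) for/' m.py
python3 m.py
```

```text
blue [304.26960784 214.65441176] [293 204  23  23 408] [549.8 108.6  25. ]
blue [258.18414918 225.83682984] [247 215  24  23 429] [523.7 214.   25. ]
blue [311.53940887 255.1182266 ] [301 244  22  23 406] [457.6  91.4  25. ]
[[376.4646  244.85843]
 [391.37946 156.86093]
 [480.25018 171.92377]
 [465.33533 259.92126]]
[[ 481.2  -54.6]
 [ 682.   -90.5]
 [ 647.9 -292.8]
 [ 448.5 -253.2]] [203.96662542 205.15575952 203.31016836 201.28241837]
centre [ 564.89923151 -172.73495187] ang deg 79.86445249191223
cell [ 526.09523037 -117.03711084] [ 523.25323542 -120.92934764]
```

```bash
cat > go.py <<'E'
import sys
from h import *
from scipy.spatial.transform import Rotation as R
o=get_obs(); T=np.array([float(x) for x in sys.argv[1:4]])
d=R.from_euler("xyz",o["tcp_rot"]).inv().apply(T-o["tool_pos"])/1000
print("tool shift m",d.round(4),"rows>=",np.ceil(np.linalg.norm(d)/.0625),"yaw",np.degrees(o["tcp_rot"][2]).round(2),"pos",np.round(o["tool_pos"],1),"t",o["time"],"F",np.round(o["contact_force"],1),"w",round(o["grip_width"],1))
E
python3 -m creep '[{"hand":0,"tx":0,"ty":0,"tz":0,"spin":9.1},{"hand":0,"tx":0,"ty":0,"tz":0,"spin":9.1},{"hand":0,"tx":0,"ty":0,"tz":0,"spin":9.1},{"hand":0,"tx":0,"ty":0,"tz":0,"spin":9.0},{"hand":0,"tx":0,"ty":0,"tz":0,"spin":0}]'; python3 go.py 525 -118 200
```

```text
time: 0.72
tool_pos: [167.9, 497.2, 203.3]
tcp_rot: [-3.141, 0.0, 2.184]
contact_force: [0.5, 0.1, 0.8]
grip_width: 46.5
finger_force: 0.0
tool shift m [-0.7086 -0.0617  0.0036] rows>= 12.0 yaw 125.11 pos [167.9 497.2 203.3] t 0.725 F [0.5 0.1 0.8] w 46.5
```

```bash
python3 -m creep '[{"hand":0,"tx":-0.047,"ty":-0.004,"tz":0,"spin":0},{"hand":0,"tx":-0.047,"ty":-0.004,"tz":0,"spin":0},{"hand":0,"tx":-0.047,"ty":-0.004,"tz":0,"spin":0},{"hand":0,"tx":-0.047,"ty":-0.004,"tz":0,"spin":0},{"hand":0,"tx":-0.047,"ty":-0.004,"tz":0,"spin":0}]' >/dev/null;  python3 -m creep '[{"hand":0,"tx":-0.047,"ty":-0.004,"tz":0,"spin":0},{"hand":0,"tx":-0.047,"ty":-0.004,"tz":0,"spin":0},{"hand":0,"tx":-0.047,"ty":-0.004,"tz":0,"spin":0},{"hand":0,"tx":-0.047,"ty":-0.004,"tz":0,"spin":0},{"hand":0,"tx":-0.047,"ty":-0.004,"tz":0,"spin":0}]' >/dev/null; python3 -m creep '[{"hand":0,"tx":-0.047,"ty":-0.004,"tz":0,"spin":0},{"hand":0,"tx":-0.047,"ty":-0.004,"tz":0,"spin":0},{"hand":0,"tx":-0.047,"ty":-0.004,"tz":0,"spin":0},{"hand":0,"tx":-0.047,"ty":-0.004,"tz":0,"spin":0},{"hand":0,"tx":0,"ty":0,"tz":0,"spin":0}]'; python3 - <<'E'
from h import *
import pickle
c=snap("wrist","w1.png"); pickle.dump(c,open("w1.pkl","wb")); print(-np.array(c["R"]).T@c["t"], proj(c,[525,-118,6]))
E
python3 go.py 525 -118 200
```

```text
time: 2.6
tool_pos: [500.8, -76.0, 202.9]
tcp_rot: [-3.141, 0.0, 2.182]
contact_force: [-1.0, 0.1, 0.6]
grip_width: 0.8
finger_force: 0.0
[457.4547038  -14.24119558 383.60092216] [320.49866389 211.0783149 ]
tool shift m [-0.0502 -0.0045  0.0029] rows>= 1.0 yaw 125.06 pos [499.8 -74.4 203. ] t 2.65 F [ 0.   0.1 -0.8] w 0.3
```

View pics/w1.png

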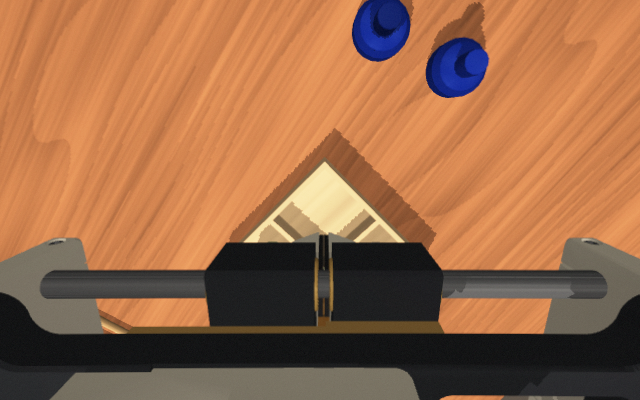

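The wrist view shows the crate's near corner at about (324,163), with its sides running down-left and down-right symmetrically. I'll use that corner to check the cell position.

```bash
python3 - <<'E'
from h import *
import pickle
c=pickle.load(open("w1.pkl","rb"))
for z in (41,0): print(onz(c,324,163,z).round(1))
print(proj(c,[483.6,-58.9,41]))
a,b=[onz(c,*p,41)[:2] for p in((324,163),(245,242))]; d=b-a; print("edge L",np.degrees(np.arctan2(d[1],d[0])))
b=onz(c,403,242,41)[:2]; d=b-a; print("edge R",np.degrees(np.arctan2(d[1],d[0])))
E
python3 - <<'E'
import cv2
i=cv2.imread("pics/w1.png")[110:260,220:450]; cv2.imwrite("pics/w1c.png",cv2.resize(i,None,fx=3,fy=3,interpolation=cv2.INTER_NEAREST))
E
```

```text
[489.2 -58.9  41. ]
[492.9 -64.2   0. ]
[319.9687577  160.24217617]
edge L -99.86854677055659
edge R -10.164978887575494
```

View pics/w1c.png

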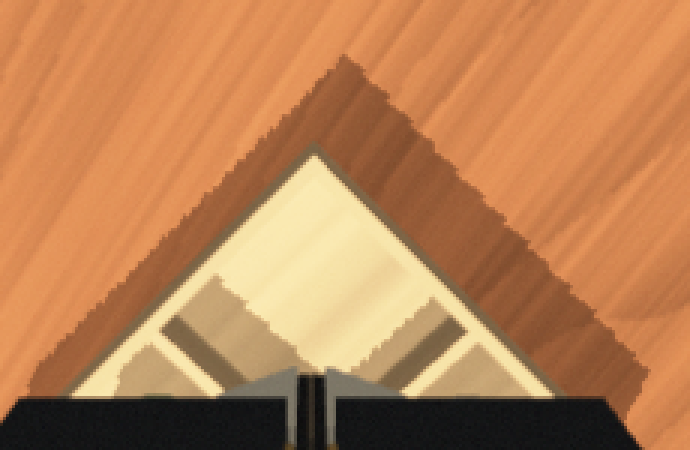

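The crop shows the crate's rim corner at about (325,159) and the divider ends meeting the walls near (273,220) and (375,220). I'll turn these into the cell centre.

```bash
python3 - <<'E'
from h import *
import pickle
c=pickle.load(open("w1.pkl","rb"))
a=np.radians(-10.05); ax=np.array([np.cos(a),np.sin(a)]); ay=np.array([-ax[1],ax[0]])
p=onz(c,325,159,41)[:2]; print("cell from corner",p+51*ax-51*ay)
l=onz(c,273,220,41)[:2]; r=onz(c,375,220,41)[:2]
print("corner->L",(l-p)@ax,(l-p)@ay,"R",(r-p)@ax,(r-p)@ay)
E
python3 go.py 525 -118 150
```

```text
cell from corner [ 528.78692199 -113.58904078]
corner->L 7.816241929621799 -95.99115447810999 R 94.40226516173682 -9.302376617089354
tool shift m [-0.0502 -0.0044  0.0529] rows>= 2.0 yaw 125.06 pos [499.8 -74.4 203. ] t 2.65 F [ 0.   0.1 -0.8] w 0.3
```

```bash
python3 -m creep '[{"hand":0,"tx":-0.025,"ty":0,"tz":0,"spin":0},{"hand":0,"tx":-0.0245,"ty":0,"tz":0.03,"spin":0},{"hand":0,"tx":0,"ty":0,"tz":0.05,"spin":0},{"hand":0,"tx":0,"ty":0,"tz":0.05,"spin":0},{"hand":0,"tx":0,"ty":0,"tz":0,"spin":0}]'; python3 go.py 528 -115 21
```

```text
time: 3.28
tool_pos: [525.2, -111.8, 70.8]
tcp_rot: [-3.137, -0.007, 2.185]
contact_force: [-0.2, -0.6, 0.5]
grip_width: 0.5
finger_force: 0.0
tool shift m [-0.0046  0.0007  0.0497] rows>= 1.0 yaw 125.19 pos [ 525.2 -111.8   70.8] t 3.275 F [-0.2 -0.6  0.5] w 0.5
```

```bash
python3 -m creep '[{"hand":0,"tx":0,"ty":0,"tz":0.015,"spin":0},{"hand":0,"tx":0,"ty":0,"tz":0.013,"spin":0},{"hand":0,"tx":0,"ty":0,"tz":0.005,"spin":0},{"hand":0,"tx":0,"ty":0,"tz":0,"spin":0},{"hand":0,"tx":0,"ty":0,"tz":0,"spin":0}]'; python3 go.py 528 -115 20
```

```text
time: 3.9
tool_pos: [528.7, -114.2, 41.1]
tcp_rot: [3.141, 0.001, 2.182]
contact_force: [-0.3, 1.0, 0.0]
grip_width: 0.4
finger_force: 0.0
tool shift m [-0.0002 -0.001   0.0211] rows>= 1.0 yaw 125.03 pos [ 528.7 -114.2   41.1] t 3.9 F [-0.3  1.   0. ] w 0.4
```

```bash
python3 -m creep '[{"hand":0,"tx":0,"ty":0,"tz":0.01,"spin":0},{"hand":0,"tx":0,"ty":0,"tz":0.007,"spin":0},{"hand":0,"tx":0,"ty":0,"tz":0.001,"spin":0},{"hand":0,"tx":0,"ty":0,"tz":0.001,"spin":0},{"hand":0,"tx":0,"ty":0,"tz":0,"spin":0}]'; python3 -m creep '[{"hand":0,"tx":0,"ty":0,"tz":0.001,"spin":0},{"hand":0,"tx":0,"ty":0,"tz":0,"spin":0}]'
```

```text
time: 4.53
tool_pos: [528.4, -114.1, 21.7]
tcp_rot: [3.141, 0.0, 2.182]
contact_force: [-0.6, -0.3, -0.8]
grip_width: 0.8
finger_force: 0.0
time: 4.78
tool_pos: [528.3, -114.1, 20.6]
tcp_rot: [3.141, 0.0, 2.182]
contact_force: [0.1, 0.2, 0.6]
grip_width: 0.3
finger_force: 0.0
```

```bash
python3 -m creep '[{"hand":0,"tx":0,"ty":0,"tz":0.001,"spin":0},{"hand":0,"tx":0,"ty":0,"tz":0,"spin":0}]'; python3 -m creep '[{"hand":0,"tx":0,"ty":0,"tz":0.0005,"spin":0},{"hand":0,"tx":0,"ty":0,"tz":0,"spin":0}]'
```

```text
time: 5.03
tool_pos: [528.3, -114.0, 19.5]
tcp_rot: [3.142, -0.0, 2.182]
contact_force: [0.4, -0.2, 0.5]
grip_width: 0.3
finger_force: 0.0
time: 5.28
tool_pos: [528.3, -114.0, 19.1]
tcp_rot: [3.142, -0.0, 2.182]
contact_force: [-0.1, 0.4, -0.3]
grip_width: 0.5
finger_force: 0.0
```

```bash
python3 -m creep '[{"hand":0,"tx":0,"ty":0,"tz":0.0005,"spin":0},{"hand":0,"tx":0,"ty":0,"tz":0,"spin":0}]'|grep -E "pos|contact"; python3 -m creep '[{"hand":0,"tx":0,"ty":0,"tz":0.0005,"spin":0},{"hand":0,"tx":0,"ty":0,"tz":0,"spin":0}]'|grep -E "pos|contact"
```

```text
tool_pos: [528.3, -114.0, 18.6]
contact_force: [-0.1, -0.1, 1.3]
tool_pos: [528.3, -114.0, 18.0]
contact_force: [-0.5, -0.5, 0.4]
```

```bash
python3 -m creep '[{"hand":0,"tx":0,"ty":0,"tz":0.0005,"spin":0},{"hand":0,"tx":0,"ty":0,"tz":0,"spin":0}]'|grep -E "pos|contact"; python3 -m creep '[{"hand":0,"tx":0,"ty":0,"tz":0.0005,"spin":0},{"hand":0,"tx":0,"ty":0,"tz":0,"spin":0}]'|grep -E "pos|contact"
```

```text
tool_pos: [528.3, -114.0, 17.6]
contact_force: [-1.0, 0.9, -0.2]
tool_pos: [528.3, -114.0, 17.1]
contact_force: [-0.7, 0.1, -0.3]
```

```bash
python3 -m creep '[{"hand":0,"tx":0,"ty":0,"tz":0.0005,"spin":0},{"hand":0,"tx":0,"ty":0,"tz":0,"spin":0}]'|grep -E "pos|contact"; python3 -m creep '[{"hand":0,"tx":0,"ty":0,"tz":0.0005,"spin":0},{"hand":0,"tx":0,"ty":0,"tz":0,"spin":0}]'|grep -E "pos|contact"; python3 - <<'E'
from h import *
c=snap("side","s2.png"); print(proj(c,[528,-114,6]))
i=cv2.imread("pics/s2.png")[140:380,200:440]; cv2.imwrite("pics/s2c.png",cv2.resize(i,None,fx=2.4,fy=2.4))
E
```

```text
tool_pos: [528.3, -114.0, 16.6]
contact_force: [-0.4, -0.1, 0.1]
tool_pos: [528.3, -114.1, 16.1]
contact_force: [-0.0, 0.0, 0.0]
[305.17936838 279.79006225]
```

View pics/s2c.png

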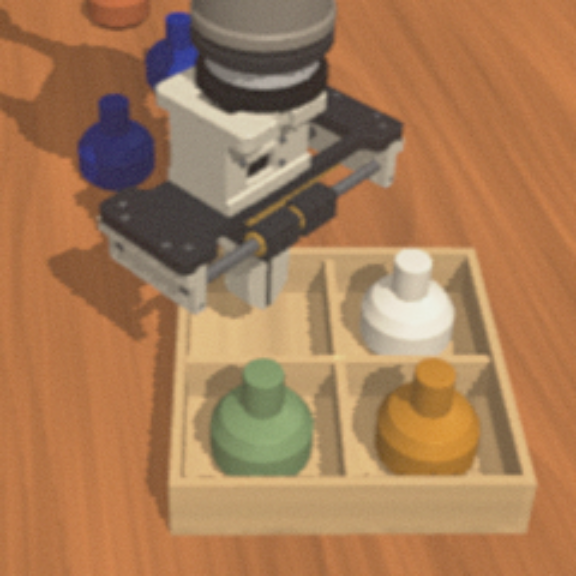

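The side view shows the closed fingertips at about (311,266), inside the empty cell but apparently still above its floor. The predicted floor point is at (305,280). I'll estimate the remaining gap.

```bash
python3 - <<'E'
from h import *
import pickle
c=pickle.load(open("side0.pkl","rb"))
for z in(2,6,14,22,30): print(z,proj(c,[528.3,-114,z]).round(1))
a=np.radians(-10.05); ax=np.array([np.cos(a),np.sin(a)]); ay=np.array([-ax[1],ax[0]])
for s in((-1,1),(1,1),(-1,-1),(1,-1)):
    p=np.array([528.3,-114])+45*(s[0]*ax+s[1]*ay); print(s,"rim",proj(c,[*p,41]).round(0),"floor",proj(c,[*p,6]).round(0))
for q in((311,266),): 
    for z in(2,6,10,20): print(onz(c,*q,z).round(1))
E
```

```text
2 [305.3 281.6]
6 [305.4 279.8]
14 [305.5 276. ]
22 [305.5 272.3]
30 [305.6 268.4]
(-1, 1) rim [277. 244.] floor [278. 261.]
(1, 1) rim [333. 244.] floor [332. 261.]
(-1, -1) rim [275. 284.] floor [276. 301.]
(1, -1) rim [337. 284.] floor [336. 301.]
[544.4 -80.1   2. ]
[543.4 -84.4   6. ]
[542.5 -88.7  10. ]
[540.  -99.4  20. ]
```

```bash
python3 - <<'E'
import cv2,numpy as np
a=cv2.resize(cv2.imread("pics/top0.png")[150:270,370:490],None,fx=3.3,fy=3.3,interpolation=cv2.INTER_CUBIC)
b=cv2.resize(cv2.imread("pics/side0.png")[235:368,264:424],None,fx=2.5,fy=3.3*120/133,interpolation=cv2.INTER_CUBIC)
print(a.shape,b.shape); b=cv2.resize(b,(400,a.shape[0])); cv2.imwrite("pics/z.png",np.hstack([a,b]))
E
```

```text
(396, 396, 3) (396, 400, 3)
```

View pics/z.png

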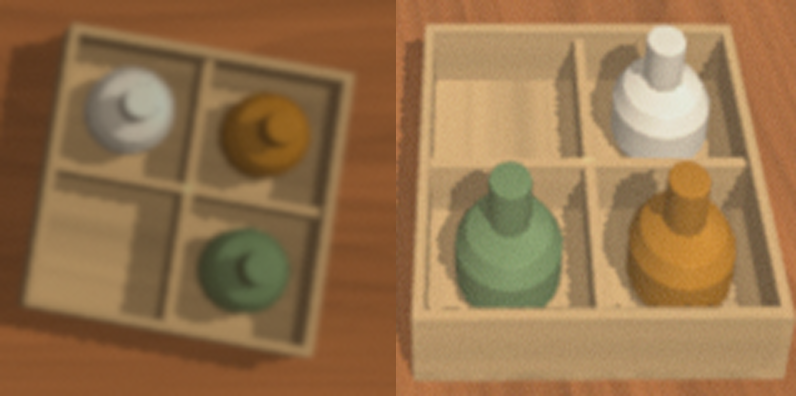

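The enlarged views show the outer rim corners in top at (72,25), (353,74), (310,355), (25,305) with the crossing at (188,187). In side they are at (427,26), (732,27), (783,312), (413,312) with the crossing at (588,162). I'll triangulate from these.

```bash
cat >> h.py <<'E'
def tri(rs):
    A=0;b=0
    for o,d in rs:
        d=d/np.linalg.norm(d);M=np.eye(3)-np.outer(d,d);A=A+M;b=b+M@o
    return np.linalg.solve(A,b)
E
python3 - <<'E'
from h import *
import pickle
t=pickle.load(open("top0.pkl","rb"));s=pickle.load(open("side0.pkl","rb"))
T=[(72,25),(353,74),(310,355),(25,305),(188,187)]; S=[(732,27),(783,312),(413,312),(427,26),(588,162)]
pt=[];ps=[]
for a,b in zip(T,S):
    u=(369.6+a[0]/3.3,149.6+a[1]/3.3);v=(263.8+(b[0]-396)/2.5,234.8+b[1]*133/396)
    pt.append(onz(t,*u,41)[:2]);ps.append(onz(s,*v,41)[:2])
    print("top",pt[-1].round(1),"side",ps[-1].round(1),"tri",tri([ray(t,*u),ray(s,*v)]).round(1))
for p in(pt,ps):
    p=np.array(p); c=p[:4].mean(0); e=(p[0]-p[3])+(p[1]-p[2]); a=np.arctan2(e[1],e[0]); ax=np.array([np.cos(a),np.sin(a)]); ay=np.array([-ax[1],ax[0]])
    print(c,p[4],np.degrees(a),"cell",(c+p[4])/2-48*ax+48*ay)
E
```

```text
top [681.3 -90.5] side [685.2 -95.1] tri [684.3 -91.7  37.9]
top [ 647.6 -284.4] side [ 644.3 -283.4] tri [ 646.  -283.7   41.2]
top [ 454.5 -249.3] side [ 455.9 -248.4] tri [ 455.2 -249.1   41.9]
top [487.6 -56.2] side [490.4 -59.8] tri [489.2 -56.7  38.4]
top [ 568.7 -168.8] side [ 567.2 -177.5] tri [ 569.4 -170.5   33.6]
[ 567.76014232 -170.10560278] [ 568.72609306 -168.77822285] -10.167254171853058 cell [ 529.46994487 -113.72260674]
[ 568.94825686 -171.70586872] [ 567.20240912 -177.50820654] -10.391386418535387 cell [ 529.52042161 -118.7364836 ]
```

```bash
python3 - <<'E'
from h import *
o=get_obs(); print(o["tool_pos"],o["contact_force"],o["time"])
c=snap("wrist","w2.png"); print(-np.array(c["R"]).T@c["t"])
a=np.radians(-10.1); ax=np.array([np.cos(a),np.sin(a)]); ay=np.array([-ax[1],ax[0]]); q=np.array([529,-115])
for s in((-51,51),(-45,45),(45,45),(-45,-45)):
    print(s,[proj(c,[*(q+s[0]*ax+s[1]*ay),z]).round(0) for z in(41,6)])
print("tip",proj(c,[528.3,-114,2]),proj(c,[528.3,-114,16]))
E
```

```text
[ 528.29765875 -114.02324219   16.07217484] [0.13315757 0.4989502  0.19975816] 6.825
[484.89889099 -52.32800095 196.74847873]
(-51, 51) [array([324., 122.]), array([324., 121.])]
(-45, 45) [array([324., 140.]), array([324., 135.])]
(45, 45) [array([437., 254.]), array([418., 231.])]
(-45, -45) [array([211., 254.]), array([230., 231.])]
tip [323.80883227 227.13694136] [323.82968398 235.02690384]
```

View pics/w2.png

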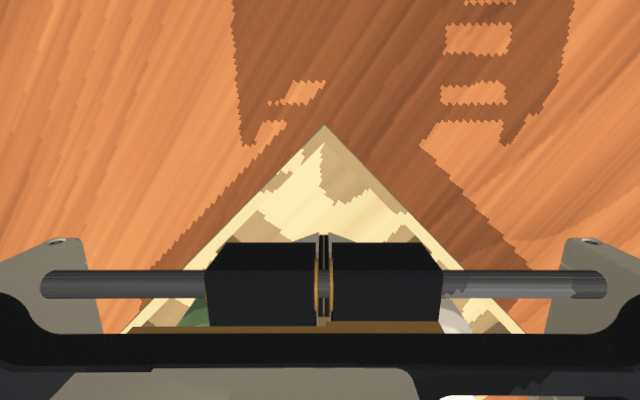

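The wrist view agrees with the reported pose: the crate corner is at (324,125) and the fingertips at (323,235). The cell is clear and the hand is centred, with no contact yet, so I'll keep going down gently.

```bash
python3 -m creep '[{"hand":0,"tx":0,"ty":0,"tz":0.001,"spin":0},{"hand":0,"tx":0,"ty":0,"tz":0,"spin":0}]'|grep -E "pos|contact"; python3 -m creep '[{"hand":0,"tx":0,"ty":0,"tz":0.001,"spin":0},{"hand":0,"tx":0,"ty":0,"tz":0,"spin":0}]'|grep -E "pos|contact"
```

```text
tool_pos: [528.2, -114.0, 15.0]
contact_force: [0.5, 0.4, -0.6]
tool_pos: [528.3, -114.0, 14.0]
contact_force: [0.5, -0.7, -0.5]
```

```bash
python3 -m creep '[{"hand":0,"tx":0,"ty":0,"tz":0.001,"spin":0},{"hand":0,"tx":0,"ty":0,"tz":0.001,"spin":0},{"hand":0,"tx":0,"ty":0,"tz":0,"spin":0}]'|grep -E "pos|contact"; python3 -m creep '[{"hand":0,"tx":0,"ty":0,"tz":0.001,"spin":0},{"hand":0,"tx":0,"ty":0,"tz":0,"spin":0}]'|grep -E "pos|contact"; python3 -m creep '[{"hand":0,"tx":0,"ty":0,"tz":0.001,"spin":0},{"hand":0,"tx":0,"ty":0,"tz":0,"spin":0}]'|grep -E "pos|contact"
python3 - <<'E'
from h import *
c=snap("side","s3.png")
i=cv2.imread("pics/s3.png")[170:330,220:420]; cv2.imwrite("pics/s3c.png",cv2.resize(i,None,fx=3.6,fy=3.6,interpolation=cv2.INTER_CUBIC))
E
```

```text
tool_pos: [528.3, -114.0, 12.0]
contact_force: [0.3, -0.6, -0.6]
tool_pos: [528.3, -114.0, 11.0]
contact_force: [0.9, 0.5, 0.8]
tool_pos: [528.3, -114.0, 10.0]
contact_force: [0.2, 1.1, -0.0]
```

View pics/s3c.png

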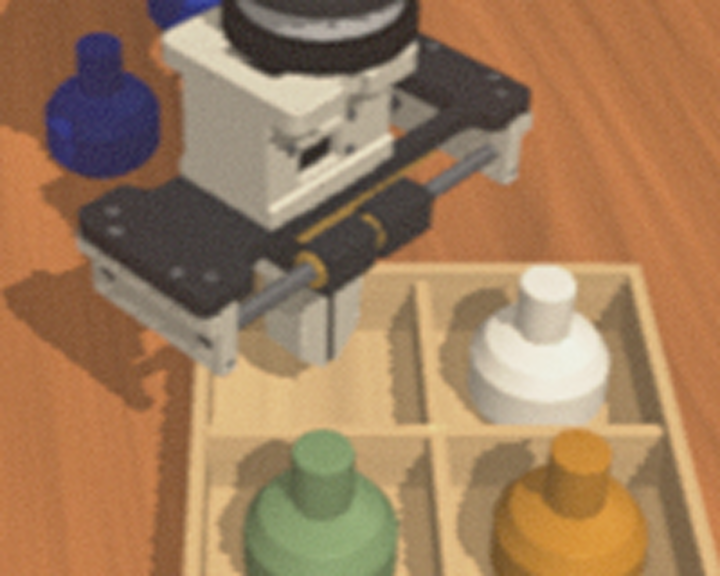

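The side view shows the fingertips at about (309,270), roughly 20 mm or more above the floor of the empty cell. The height readings and the fingertip length don't match up, so I'll let the contact force decide and keep descending.

```bash
python3 -m creep '[{"hand":0,"tx":0,"ty":0,"tz":0.002,"spin":0},{"hand":0,"tx":0,"ty":0,"tz":0.001,"spin":0},{"hand":0,"tx":0,"ty":0,"tz":0,"spin":0}]'|grep -E "pos|contact"; python3 -m creep '[{"hand":0,"tx":0,"ty":0,"tz":0.002,"spin":0},{"hand":0,"tx":0,"ty":0,"tz":0,"spin":0}]'|grep -E "pos|contact"; python3 -c "
from h import *
print(get_obs()['joint_positions'],get_obs()['tau'])"
```

```text
tool_pos: [528.3, -114.0, 7.0]
contact_force: [-0.2, -0.4, -1.3]
tool_pos: [528.2, -114.0, 4.9]
contact_force: [0.6, -0.0, 0.5]
[-3.54493144e-01  6.07005843e-01  1.71299638e+00  1.25589540e-04
  8.22011301e-01 -9.65975984e-01] [-5.98810147e-03 -4.88669014e+01 -1.71676433e+01  1.18745671e-02
  6.10726280e-02  8.98017447e-05]
```

```bash
for i in 1; do python3 -m creep '[{"hand":0,"tx":0,"ty":0,"tz":0.002,"spin":0},{"hand":0,"tx":0,"ty":0,"tz":0,"spin":0}]'|grep -E "pos|contact"; done; python3 -m creep '[{"hand":0,"tx":0,"ty":0,"tz":0.002,"spin":0},{"hand":0,"tx":0,"ty":0,"tz":0,"spin":0}]'|grep -E "pos|contact";python3 -m creep '[{"hand":0,"tx":0,"ty":0,"tz":0.002,"spin":0},{"hand":0,"tx":0,"ty":0,"tz":0,"spin":0}]'|grep -E "pos|contact"
```

```text
tool_pos: [528.2, -114.0, 3.0]
contact_force: [0.0, 0.3, 0.0]
tool_pos: [528.2, -114.0, 0.9]
contact_force: [0.0, -0.4, 0.2]
tool_pos: [528.2, -114.0, -1.1]
contact_force: [0.4, 0.4, 0.4]
```

```bash
python3 -m creep '[{"hand":0,"tx":0,"ty":0,"tz":0.002,"spin":0},{"hand":0,"tx":0,"ty":0,"tz":0,"spin":0}]'|grep -E "pos|contact"; python3 -m creep '[{"hand":0,"tx":0,"ty":0,"tz":0.002,"spin":0},{"hand":0,"tx":0,"ty":0,"tz":0,"spin":0}]'|grep -E "pos|contact";python3 -m creep '[{"hand":0,"tx":0,"ty":0,"tz":0.0015,"spin":0},{"hand":0,"tx":0,"ty":0,"tz":0,"spin":0}]'|grep -E "pos|contact"
```

```text
tool_pos: [528.2, -114.0, -3.1]
contact_force: [0.3, -0.5, 0.3]
tool_pos: [528.2, -114.0, -5.1]
contact_force: [-0.7, -0.2, -0.0]
tool_pos: [528.2, -114.0, -6.5]
contact_force: [0.2, -0.9, 0.2]
```

```bash
python3 -m creep '[{"hand":0,"tx":0,"ty":0,"tz":0.0015,"spin":0},{"hand":0,"tx":0,"ty":0,"tz":0,"spin":0}]'|grep -E "pos|contact"; python3 - <<'E'
from h import *
c=snap("side","s4.png")
i=cv2.imread("pics/s4.png")[170:330,220:420]; cv2.imwrite("pics/s4c.png",cv2.resize(i,None,fx=3.6,fy=3.6,interpolation=cv2.INTER_CUBIC))
E
```

```text
tool_pos: [528.3, -114.0, -8.0]
contact_force: [-0.5, 0.0, -0.2]
```

View pics/s4c.png

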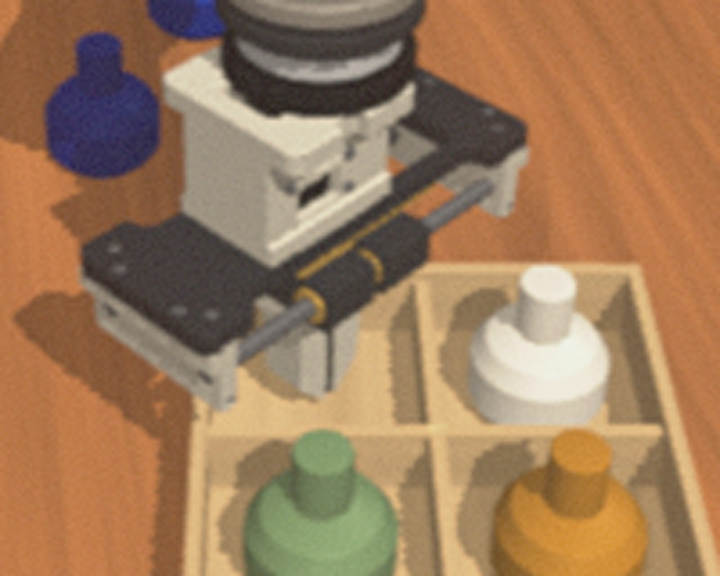

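The side view shows the fingertips now at about (308,280), close to the floor. The descent is still free.

```bash
python3 -m creep '[{"hand":0,"tx":0,"ty":0,"tz":0.0015,"spin":0},{"hand":0,"tx":0,"ty":0,"tz":0,"spin":0}]'|grep -E "pos|contact"; python3 -m creep '[{"hand":0,"tx":0,"ty":0,"tz":0.001,"spin":0},{"hand":0,"tx":0,"ty":0,"tz":0,"spin":0}]'|grep -E "pos|contact";python3 -m creep '[{"hand":0,"tx":0,"ty":0,"tz":0.001,"spin":0},{"hand":0,"tx":0,"ty":0,"tz":0,"spin":0}]'|grep -E "pos|contact"
```

```text
tool_pos: [528.2, -114.0, -9.5]
contact_force: [-0.1, -0.2, -1.0]
tool_pos: [528.3, -114.0, -10.5]
contact_force: [-0.3, -0.7, -0.4]
tool_pos: [528.3, -114.0, -11.5]
contact_force: [-0.4, 0.4, -0.0]
```

```bash
python3 -m creep '[{"hand":0,"tx":0,"ty":0,"tz":0.001,"spin":0},{"hand":0,"tx":0,"ty":0,"tz":0,"spin":0}]'|grep -E "pos|contact"; python3 -m creep '[{"hand":0,"tx":0,"ty":0,"tz":0.001,"spin":0},{"hand":0,"tx":0,"ty":0,"tz":0,"spin":0}]'|grep -E "pos|contact"
```

```text
tool_pos: [528.3, -114.0, -12.5]
contact_force: [1.1, -0.3, 0.0]
tool_pos: [528.3, -114.0, -13.5]
contact_force: [0.9, -0.2, 0.2]
```

```bash
python3 -m creep '[{"hand":0,"tx":0,"ty":0,"tz":0.001,"spin":0},{"hand":0,"tx":0,"ty":0,"tz":0,"spin":0}]'|grep -E "pos|contact"; python3 -m creep '[{"hand":0,"tx":0,"ty":0,"tz":0.001,"spin":0},{"hand":0,"tx":0,"ty":0,"tz":0,"spin":0}]'|grep -E "pos|contact"
```

```text
tool_pos: [528.3, -114.0, -14.5]
contact_force: [-0.4, -0.3, 0.5]
tool_pos: [528.3, -114.0, -15.5]
contact_force: [0.4, -0.0, 0.5]
```

```bash
python3 -m creep '[{"hand":0,"tx":0,"ty":0,"tz":0.001,"spin":0},{"hand":0,"tx":0,"ty":0,"tz":0,"spin":0}]'|grep -E "pos|contact"; python3 -m creep '[{"hand":0,"tx":0,"ty":0,"tz":0.001,"spin":0},{"hand":0,"tx":0,"ty":0,"tz":0,"spin":0}]'|grep -E "pos|contact"
```

```text
tool_pos: [528.3, -114.0, -16.5]
contact_force: [0.2, 0.3, -0.7]
tool_pos: [528.4, -114.1, -16.8]
contact_force: [-2.2, 0.4, 5.3]
```

Contact is at a reported z of about -16.7, with 5 N. I'll hold it for over half a second, then work out the offset.

```bash
python3 -m creep '[{"hand":0,"tx":0,"ty":0,"tz":0.0003,"spin":0},{"hand":0,"tx":0,"ty":0,"tz":0,"spin":0},{"hand":0,"tx":0,"ty":0,"tz":0,"spin":0},{"hand":0,"tx":0,"ty":0,"tz":0,"spin":0},{"hand":0,"tx":0,"ty":0,"tz":0,"spin":0}]'; python3 - <<'E'
from h import *
import pickle
c=pickle.load(open("w1.pkl","rb"))
print("cam in tool frame"); 
for k in(-14,0,10,20,30,40):
    print(k,[proj(c,[500.3+w*-.575,-75+w*.8185,203+k]).round(0) for w in(0,9.5)])
s=cams.capture("side"); pickle.dump(s,open("s5.pkl","wb")); cv2.imwrite("pics/s5.png",s["color"][:,:,::-1])
w=cams.capture("wrist"); pickle.dump(w,open("w5.pkl","wb")); print(-np.array(w["R"]).T@w["t"], get_obs()["tool_pos"])
E
```

```text
time: 13.6
tool_pos: [528.4, -114.1, -16.9]
tcp_rot: [3.141, 0.0, 2.182]
contact_force: [-1.9, 1.1, 8.2]
grip_width: 0.7
finger_force: 4.0
cam in tool frame
-14 [array([324., 226.]), array([324., 213.])]
0 [array([324., 234.]), array([324., 220.])]
10 [array([324., 240.]), array([324., 225.])]
20 [array([324., 247.]), array([324., 231.])]
30 [array([324., 255.]), array([324., 238.])]
40 [array([324., 263.]), array([324., 246.])]
[484.91012859 -52.32390616 163.78646307] [ 528.3923161  -114.04930774  -16.84686969]
```

```bash
python3 -m creep '[{"hand":0,"tx":0,"ty":0,"tz":-0.01,"spin":0},{"hand":0,"tx":0,"ty":0,"tz":-0.04,"spin":0},{"hand":0,"tx":0,"ty":0,"tz":-0.05,"spin":0},{"hand":0,"tx":0,"ty":0,"tz":-0.05,"spin":0},{"hand":1,"tx":0,"ty":0,"tz":0,"spin":0}]'>/dev/null; python3 -m creep '[{"hand":1,"tx":0.03,"ty":0.0265,"tz":0,"spin":0},{"hand":1,"tx":0.03,"ty":0.0265,"tz":0,"spin":0},{"hand":1,"tx":0.03,"ty":0.0265,"tz":0,"spin":0},{"hand":1,"tx":0.03,"ty":0.0265,"tz":0,"spin":0},{"hand":1,"tx":0.03,"ty":0.0265,"tz":0,"spin":0}]' >/dev/null; python3 -m creep '[{"hand":1,"tx":0.03,"ty":0.0265,"tz":0,"spin":0},{"hand":1,"tx":0.03,"ty":0.026,"tz":0,"spin":0},{"hand":1,"tx":0,"ty":0,"tz":0,"spin":0},{"hand":1,"tx":0,"ty":0,"tz":0,"spin":0},{"hand":1,"tx":0,"ty":0,"tz":0,"spin":0}]'
python3 - <<'E'
from h import *
import pickle
w=snap("wrist","w6.png"); pickle.dump(w,open("w6.pkl","wb")); print(proj(w,[523.7,214,68]),proj(w,[523.7,214,0]))
hsv=cv2.cvtColor(w["color"],cv2.COLOR_RGB2HSV); m=cv2.inRange(hsv,(108,120,30),(132,255,255))
n,_,s,ce=cv2.connectedComponentsWithStats(m)
for i in range(1,n):
    if s[i,4]>100: print(ce[i].round(0),s[i])
E
```

```text
time: 15.58
tool_pos: [559.1, 163.0, 132.0]
tcp_rot: [-3.141, -0.0, 2.181]
contact_force: [0.8, -0.0, 0.6]
grip_width: 91.7
finger_force: 0.0
[324.0291817  130.60298306] [323.96985255 126.80964901]
[324. 128.] [ 293   95   64   66 3304]
[198. 192.] [ 165  162   67   61 3249]
[286. 229.] [ 257  199   58   61 2748]
```

View pics/w6.png

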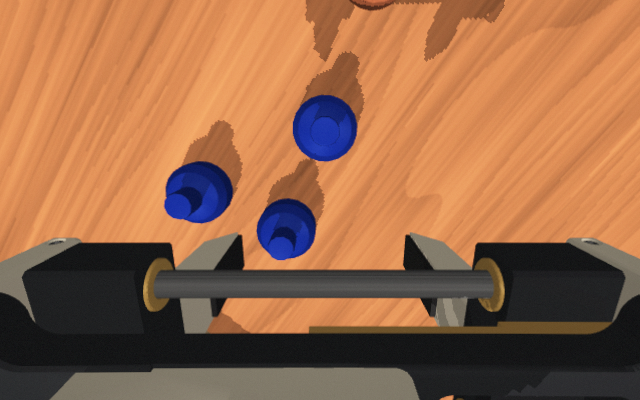

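The wrist view shows the target jar seen straight from above at (325,128), with its knob at about (325,130). That matches (524,214). The fingers are centred on column 324.

```bash
python3 -m creep '[{"hand":1,"tx":0.031,"ty":0.0005,"tz":0,"spin":0},{"hand":1,"tx":0.031,"ty":0,"tz":0,"spin":0},{"hand":1,"tx":0,"ty":0,"tz":0.02,"spin":0},{"hand":1,"tx":0,"ty":0,"tz":0.02,"spin":0},{"hand":1,"tx":0,"ty":0,"tz":0.02,"spin":0}]' >/dev/null; python3 -m creep '[{"hand":1,"tx":0,"ty":0,"tz":0,"spin":0},{"hand":1,"tx":0,"ty":0,"tz":0,"spin":0},{"hand":1,"tx":0,"ty":0,"tz":0,"spin":0}]' >/dev/null; python3 go.py 524 214 15; python3 - <<'E'
from h import *
s=cams.capture("side"); hsv=cv2.cvtColor(s["color"],cv2.COLOR_RGB2HSV); print(proj(s,[524,214,68]),proj(s,[524,214,87]))
E
```

```text
tool shift m [-0.0005 -0.0014  0.0584] rows>= 1.0 yaw 125.01 pos [524.7 215.1  73.4] t 16.625 F [-0.8  0.6 -1. ] w 92.1
[273.10940887 146.68661447] [272.92141434 138.41276184]
```

Descend in slow rows, then close.

```bash
python3 -m creep '[{"hand":1,"tx":0,"ty":-0.001,"tz":0.015,"spin":0},{"hand":1,"tx":0,"ty":0,"tz":0.015,"spin":0},{"hand":1,"tx":0,"ty":0,"tz":0.015,"spin":0},{"hand":1,"tx":0,"ty":0,"tz":0.012,"spin":0},{"hand":1,"tx":0,"ty":0,"tz":0,"spin":0}]'; python3 -m creep '[{"hand":1,"tx":0,"ty":0,"tz":0,"spin":0},{"hand":0,"tx":0,"ty":0,"tz":0,"spin":0},{"hand":0,"tx":0,"ty":0,"tz":0,"spin":0},{"hand":0,"tx":0,"ty":0,"tz":0,"spin":0},{"hand":0,"tx":0,"ty":0,"tz":0,"spin":0}]'; python3 -m creep '[{"hand":0,"tx":0,"ty":0,"tz":0,"spin":0},{"hand":0,"tx":0,"ty":0,"tz":0,"spin":0},{"hand":0,"tx":0,"ty":0,"tz":0,"spin":0}]'
```

```text
time: 17.3
tool_pos: [522.4, 214.4, 13.9]
tcp_rot: [-3.139, -0.001, 2.182]
contact_force: [-0.2, 0.4, -0.1]
grip_width: 91.8
finger_force: 0.0
time: 17.92
tool_pos: [523.3, 214.6, 15.5]
tcp_rot: [3.141, 0.0, 2.182]
contact_force: [1.0, -0.3, -0.2]
grip_width: 56.4
finger_force: 0.0
time: 18.3
tool_pos: [524.0, 214.7, 17.6]
tcp_rot: [3.14, 0.001, 2.182]
contact_force: [-7.8, -3.2, 28.6]
grip_width: 26.7
finger_force: 23.7
```

The tips are on the sloping shoulder, which is too low. I'll open, rise 8 mm and close again.

```bash
python3 -m creep '[{"hand":0.6,"tx":0,"ty":0,"tz":0,"spin":0},{"hand":0.6,"tx":0,"ty":0,"tz":0,"spin":0},{"hand":0.6,"tx":0,"ty":0,"tz":-0.008,"spin":0},{"hand":0.6,"tx":0,"ty":0,"tz":0,"spin":0},{"hand":0.6,"tx":0,"ty":0,"tz":0,"spin":0}]'; python3 -m creep '[{"hand":0,"tx":0,"ty":0,"tz":0,"spin":0},{"hand":0,"tx":0,"ty":0,"tz":0,"spin":0},{"hand":0,"tx":0,"ty":0,"tz":0,"spin":0},{"hand":0,"tx":0,"ty":0,"tz":0,"spin":0},{"hand":0,"tx":0,"ty":0,"tz":0,"spin":0}]'; python3 -m creep '[{"hand":0,"tx":0,"ty":0,"tz":0,"spin":0},{"hand":0,"tx":0,"ty":0,"tz":0,"spin":0}]'
```

```text
time: 18.92
tool_pos: [523.1, 214.6, 23.2]
tcp_rot: [-3.141, -0.0, 2.182]
contact_force: [0.4, -0.3, -0.5]
grip_width: 55.0
finger_force: 0.0
time: 19.55
tool_pos: [523.2, 214.6, 23.2]
tcp_rot: [3.142, -0.0, 2.182]
contact_force: [-0.3, -0.6, -0.7]
grip_width: 23.2
finger_force: 30.0
time: 19.8
tool_pos: [523.2, 214.6, 23.3]
tcp_rot: [-3.142, -0.0, 2.182]
contact_force: [0.1, 0.3, -1.4]
grip_width: 23.1
finger_force: 30.0
```

```bash
python3 -m creep '[{"hand":0,"tx":0,"ty":0,"tz":-0.01,"spin":0},{"hand":0,"tx":0,"ty":0,"tz":-0.03,"spin":0},{"hand":0,"tx":0,"ty":0,"tz":-0.03,"spin":0},{"hand":0,"tx":0,"ty":0,"tz":-0.03,"spin":0},{"hand":0,"tx":0,"ty":0,"tz":0,"spin":0}]'; python3 -m creep '[{"hand":0,"tx":-0.015,"ty":-0.01,"tz":0,"spin":0},{"hand":0,"tx":-0.028,"ty":-0.019,"tz":0,"spin":0},{"hand":0,"tx":-0.028,"ty":-0.019,"tz":0,"spin":0},{"hand":0,"tx":-0.028,"ty":-0.019,"tz":0,"spin":0},{"hand":0,"tx":-0.028,"ty":-0.019,"tz":0,"spin":0}]' >/dev/null; python3 -m creep '[{"hand":0,"tx":-0.028,"ty":-0.019,"tz":0,"spin":0},{"hand":0,"tx":-0.028,"ty":-0.019,"tz":0,"spin":0},{"hand":0,"tx":-0.028,"ty":-0.019,"tz":0,"spin":0},{"hand":0,"tx":-0.028,"ty":-0.019,"tz":0,"spin":0},{"hand":0,"tx":-0.02,"ty":-0.014,"tz":0,"spin":0}]' >/dev/null; python3 -m creep '[{"hand":0,"tx":-0.012,"ty":-0.008,"tz":0,"spin":0},{"hand":0,"tx":0,"ty":0,"tz":0,"spin":0},{"hand":0,"tx":0,"ty":0,"tz":0,"spin":0},{"hand":0,"tx":0,"ty":0,"tz":0,"spin":0}]'; python3 go.py 529 -115 31
```

```text
time: 20.42
tool_pos: [524.8, 215.0, 126.0]
tcp_rot: [3.136, 0.002, 2.182]
contact_force: [0.7, -0.3, -2.8]
grip_width: 23.4
finger_force: 30.0
time: 22.18
tool_pos: [528.1, -112.0, 123.2]
tcp_rot: [3.142, -0.0, 2.183]
contact_force: [-0.3, -0.1, -2.1]
grip_width: 23.3
finger_force: 30.0
tool shift m [-0.003  -0.001   0.0922] rows>= 2.0 yaw 125.1 pos [ 528.1 -112.   123.2] t 22.175 F [-0.3 -0.1 -2.1] w 23.3
```

```bash
python3 -m creep '[{"hand":0,"tx":-0.003,"ty":-0.001,"tz":0.02,"spin":0},{"hand":0,"tx":0,"ty":0,"tz":0.02,"spin":0},{"hand":0,"tx":0,"ty":0,"tz":0.01,"spin":0},{"hand":0,"tx":0,"ty":0,"tz":0,"spin":0},{"hand":0,"tx":0,"ty":0,"tz":0,"spin":0}]'; python3 - <<'E'
from h import *
s=cams.capture("side"); hsv=cv2.cvtColor(s["color"],cv2.COLOR_RGB2HSV); m=cv2.inRange(hsv,(108,100,20),(132,255,255))
n,_,st,ce=cv2.connectedComponentsWithStats(m)
for i in range(1,n):
    if st[i,4]>60: print(ce[i].round(0),st[i])
for z in(50,78): print([proj(s,[529+dx,-115,z]).round(0) for dx in(-30,0,30)])
E
```

```text
time: 22.8
tool_pos: [529.6, -116.0, 74.0]
tcp_rot: [3.141, 0.001, 2.183]
contact_force: [-0.4, -0.6, -0.6]
grip_width: 22.9
finger_force: 30.0
[238. 207.] [234 193  14  26 152]
[310. 250.] [ 290  220   38   50 1123]
[array([287., 261.]), array([306., 259.]), array([326., 257.])]
[array([287., 247.]), array([307., 245.]), array([326., 243.])]
```

```bash
python3 -m creep '[{"hand":0,"tx":0.001,"ty":-0.0015,"tz":0.01,"spin":0},{"hand":0,"tx":0,"ty":0,"tz":0.01,"spin":0},{"hand":0,"tx":0,"ty":0,"tz":0.01,"spin":0},{"hand":0,"tx":0,"ty":0,"tz":0.008,"spin":0},{"hand":0,"tx":0,"ty":0,"tz":0.003,"spin":0}]'; python3 -m creep '[{"hand":0,"tx":0,"ty":0,"tz":0,"spin":0},{"hand":0,"tx":0,"ty":0,"tz":0,"spin":0},{"hand":0,"tx":0,"ty":0,"tz":0,"spin":0}]'
```

```text
time: 23.48
tool_pos: [526.9, -115.9, 31.5]
tcp_rot: [-3.141, -0.001, 2.182]
contact_force: [-0.7, 0.7, -1.7]
grip_width: 23.2
finger_force: 30.0
time: 23.85
tool_pos: [527.5, -116.1, 32.6]
tcp_rot: [3.141, 0.001, 2.182]
contact_force: [0.5, -0.2, -2.2]
grip_width: 22.9
finger_force: 30.0
```

```bash
python3 -m creep '[{"hand":0,"tx":0,"ty":0,"tz":0.001,"spin":0},{"hand":0,"tx":0,"ty":0,"tz":0,"spin":0}]'|grep -E "pos|contact"; python3 -m creep '[{"hand":0,"tx":0,"ty":0,"tz":0.001,"spin":0},{"hand":0,"tx":0,"ty":0,"tz":0,"spin":0}]'|grep -E "pos|contact"
```

```text
tool_pos: [527.2, -116.0, 31.3]
contact_force: [-0.3, 0.2, -1.8]
tool_pos: [527.2, -116.0, 30.2]
contact_force: [0.3, -0.3, -2.3]
```

```bash
python3 -m creep '[{"hand":0,"tx":0,"ty":0,"tz":0.0005,"spin":0},{"hand":0,"tx":0,"ty":0,"tz":0,"spin":0}]'|grep -E "pos|contact"; python3 -m creep '[{"hand":0,"tx":0,"ty":0,"tz":0.0005,"spin":0},{"hand":0,"tx":0,"ty":0,"tz":0,"spin":0}]'|grep -E "pos|contact"
```

```text
tool_pos: [527.2, -116.0, 29.8]
contact_force: [0.2, 0.8, -1.9]
tool_pos: [527.3, -116.0, 29.3]
contact_force: [0.5, -0.2, -1.8]
```

```bash
python3 -m creep '[{"hand":0,"tx":0,"ty":0,"tz":0.0005,"spin":0},{"hand":0,"tx":0,"ty":0,"tz":0,"spin":0}]'|grep -E "pos|contact"
```

```text
tool_pos: [527.4, -116.0, 29.2]
contact_force: [-1.1, 1.1, 3.8]
```

The jar is on the floor. Open partway, then lift straight up.

```bash
python3 -m creep '[{"hand":0.55,"tx":0,"ty":0,"tz":0,"spin":0},{"hand":0.55,"tx":0,"ty":0,"tz":0,"spin":0},{"hand":0.55,"tx":0,"ty":0,"tz":0,"spin":0},{"hand":0.55,"tx":0,"ty":0,"tz":0,"spin":0}]'; python3 -m creep '[{"hand":0.55,"tx":0,"ty":0,"tz":-0.01,"spin":0},{"hand":0.55,"tx":0,"ty":0,"tz":-0.04,"spin":0},{"hand":0.55,"tx":0,"ty":0,"tz":-0.05,"spin":0},{"hand":0.55,"tx":0,"ty":0,"tz":-0.05,"spin":0},{"hand":0.55,"tx":0,"ty":0,"tz":0,"spin":0}]' >/dev/null; python3 -m creep '[{"hand":0.55,"tx":0.04,"ty":0.03,"tz":0,"spin":0},{"hand":0.55,"tx":0.05,"ty":0.04,"tz":0,"spin":0},{"hand":0.55,"tx":0.05,"ty":0.04,"tz":0,"spin":0},{"hand":0.55,"tx":0.05,"ty":0.04,"tz":0,"spin":0},{"hand":0.55,"tx":0,"ty":0,"tz":0,"spin":0}]' >/dev/null; python3 -m creep '[{"hand":0.55,"tx":0,"ty":0,"tz":0,"spin":0},{"hand":0.55,"tx":0,"ty":0,"tz":0,"spin":0},{"hand":0.55,"tx":0,"ty":0,"tz":0,"spin":0}]'; python3 - <<'E'
from h import *
import pickle
for n in("side","top"):
    s=snap(n,n+"9.png"); hsv=cv2.cvtColor(s["color"],cv2.COLOR_RGB2HSV); m=cv2.inRange(hsv,(108,100,20),(132,255,255))
    k,_,st,ce=cv2.connectedComponentsWithStats(m)
    for i in range(1,k):
        if st[i,4]>60: print(n,ce[i].round(0),st[i],onz(s,*ce[i],35).round(0))
    print(proj(s,[528,-115,6]).round(),proj(s,[528,-115,74]).round(), proj(s,[528,-115,30]).round())
    p=pickle.load(open(n+"0.pkl","rb"))["color"].astype(int)
    r=slice(235,368) if n=="side" else slice(150,270); q=slice(264,424) if n=="side" else slice(370,490)
    d=(abs(s["color"].astype(int)-p).max(2)>60)[r,q]; ys,xs=np.nonzero(d); print("changed",len(ys),xs.min()+q.start,xs.max()+q.start,ys.min()+r.start,ys.max()+r.start)
E
```

```text
time: 25.6
tool_pos: [527.3, -116.0, 28.7]
tcp_rot: [3.141, -0.0, 2.182]
contact_force: [0.8, -0.8, -0.1]
grip_width: 50.2
finger_force: 0.0
time: 27.22
tool_pos: [540.8, 119.8, 178.8]
tcp_rot: [-3.141, -0.0, 2.18]
contact_force: [-0.5, 0.2, 0.6]
grip_width: 50.3
finger_force: 0.0
side [295. 192.] [281 171  29  37 759] [549.  92.  35.]
side [248. 201.] [233 180  31  39 827] [458.  75.  35.]
side [307. 269.] [ 289  245   36   42 1123] [ 529. -121.   35.]
[305. 280.] [306. 247.] [306. 269.]
changed 1318 283 325 244 287
top [403. 225.] [391 213  24  24 452] [ 528. -115.   35.]
top [315. 263.] [308 258  13  10  65] [440.  84.  35.]
[400. 225.] [406. 223.] [402. 224.]
changed 550 388 414 212 237
```

The jar stands upright at (528,-115), and the only changes in the crate are inside that cell.

```bash
python3 -c "
from plant import close_job
print(close_job())"
```

```text
the job is handed in; nothing more can be done
None
```

The job is handed in at about 27 s: I touched the empty compartment's floor with shut fingers for over half a second, then set the blue jar upright in it and let go, and the before/after pictures show no movement of the other three jars (a first, too-low grip touched the blue jar's shoulder at about 29 N and was redone higher).

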